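# Clip the notched bar into the holding jig

## Task

Load the notched wooden bar into the holding jig: lay it lengthwise along the middle of the jig's plywood deck, notch upward, and slide it in under the two steel spring clips so that they ride up over its end, until that end meets the wooden stop and both clips have snapped down into the notch. Let go of it there; the plain bar without a notch is not wanted.

Things in the scene. Friction and masses are not known exactly. Their poses are not given: they have to be found in the camera images.
- bar: Loose flat pale wooden bar, 160 mm long (x), 56 wide (y), 18 thick (z up), 0.12 kg, lying notch up: a notch 44 mm long (x), full width, 8 mm deep, crosses the middle of its upper side. Origin: middle of the underside. Both ends alike, either may go in first; long axis within 45 degrees of the jig's x. The similar plain bar near it (45x150x18, no notch) is not wanted.
- jig: Fixed jig: plywood deck, x -230 to 45 mm, y -60 to 60, top at z 12, no side guides; across it a wooden stop block, 90 wide, top at z 42, face at x 0. Origin: bench level below the middle of the stop's face; x points along the deck into the stop, z up. Work slides in towards +x; the bar is home with its middle at x -80, y 0. Deck clear before x -123; nothing above z 60 at rest.
- clip_left (a joint): Hinge angle (rad) of the sprung steel strip at jig y +10.5 mm (11 wide), hinged on the stop at x 14, z 51, reaching to -x. 0 at rest: nose at x -80, 7 mm above the deck; its free end ramps up to x -123, 26 mm above the deck, so the bar pushed along the deck lifts it. About 0.12 on the bar's thick end, 0.03 down in the notch. Presses with 1.5 to 2.5 N; sliding in takes 5 to 15 N.
- clip_right (a joint): The same for the twin clip at jig y -10.5 mm: hinge angle in rad, 0 at rest, growing as its nose rises, about 0.12 on the bar's thick end, about 0.03 down in the notch.

How it is judged (in metres and radians):
On the way:
1. both clips ride up on the bar's leading end as it slides in along the deck (value of joint each of clip_left, clip_right above 0.09 rad and x of bar in the frame of jig between -0.16 and -0.095 m and z of bar in the frame of jig below 0.022 m), for 0.05 s.
At the end, for the whole second after the job is handed in: The notched bar lies flat on the jig's deck, notch up, at rest, its leading end within 12 mm of the stop's face, its middle within 13 mm of the jig's centre line and its length within 10 degrees of the jig's, with both clips down in its notch (each between 0.012 and 0.07 rad) (x of bar in the frame of jig between -0.092 and -0.07 m and y of bar in the frame of jig between -0.013 and 0.013 m and angle between the x axis of bar and the x axis of jig, either way round below 0.18 rad and angle between bar's own z axis and vertical below 0.06 rad and z of bar in the frame of jig below 0.016 m and value of joint clip_left between 0.012 and 0.07 rad and value of joint clip_right between 0.012 and 0.07 rad and linear speed of bar below 0.02 m/s); the robot touches nothing.
It also fails if it takes over 42 s, if anything falls off the work surface, if the arm or the gripper's body presses on something with over 40 N, if the wrist force passes 120 N, or if a joint passes its speed limit or range.

## Robot

A 6-joint arm with a two-finger parallel gripper is mounted at the origin on a cart in front of the work surface, level with it; the furniture and walls round the work are solid. World frame = base frame: x ahead of the robot, y to its left, z up, the work surface at z = 0. Lengths are in m, angles in degrees, forces in N, time in s.
With the tool pointing down it reaches from about 0.3 to 0.85 m from the base axis. Payload 5.4 kg.
Tool frame: the origin (TCP) lies midway between the tips of the shut fingers; the grasp point (between the pads) lies bot.hold_point_z behind it (bot.hold_point_z is the distance from the TCP to the grasp point, in m); z points along the fingers, y is the line along which they close (so a half turn about z gives the same grasp; the last joint's range is limited). The gripper opens to 85 mm and grips with 20 to 120 N. Pads are 22 mm wide; open, the fingers measure 114 mm over their backs; the gripper's body (76 mm by 85 mm) begins 54 mm behind the grasp point. The pads swing forward as they close: fully open they stand 13 mm farther back than shut.
Start: joints at [57.863, 9.076, 91.501, -0, 79.423, -12.038], TCP at [0.198, 0.54, 0.2] pointing down, gripper open.
Joint ranges: [-166.64, 166.64], [-54.1, 131.32], [10.49, 154.53], [-73.88, 253.88], [9.74, 151.15], [-171.62, 171.62]. Speed limits (degrees/s): [147.25, 147.25, 180, 180, 180, 180].

## Interface

Orientations are given as [roll, pitch, yaw] about the fixed x, y, z axes, in that order (R = Rz(yaw) Ry(pitch) Rx(roll)).
In Python, from bench import bot gives the robot as it stands. The module is installed in compiled form; this text tells all that it offers.
- The arm moves only by the tool carry_out, never from a script. Its argument "commands" is a list of rows, each a list of 7 numbers: the shift along the tool's x, y, z in cm, then the turn, a rotation vector about the tool's x, y, z in degrees, then the finger opening in cm, from 0 to 8.54. In form: [[dx, dy, dz, wx, wy, wz, grip], ...]. A call has 1 to 12 rows; each row is the pose to reach, as a shift and turn from the pose commanded when the call began, along the tool's axes at that moment; what a row does not reach only later rows make up. A row lasts 1/10 s, in which the tool goes at most 50 mm and 8.59 degrees, less where a joint would pass 70% of its speed; a pose out of reach is approached as far as the arm can. A call with a gripper value outside its range is refused whole. The fingers move at their own pace and stop on an object; "squeeze" is the grip in N (left out, the last holds). Time passes only in rows, so rows that repeat a pose let the fingers close. It gives the time, the measured TCP pose, the force, the opening and the grip force at its end, in the units of the state.
- bot.read_state(): the state, without advancing time (a new reading comes with each control period).
- bot.capture(name): name is "scene" or "top" or "wrist"; returns a dict with "frame" (384x512x3 uint8, red, green, blue), "camera_matrix" (3x3 intrinsics, pixels), "eye" and "rotation" of the camera in the world; the wrist camera has in their place "tool_from_camera" (4x4, takes a point from camera to tool coordinates, whose origin is the TCP and whose axes are the flange's). Camera axes: x right, y down, z forward; pixel columns grow to the right and rows downward; lengths in m; the calibration is good to about 2 mm. A picture is of the moment at which its call begins: read the wrist's pose just before it. There is no depth.
- bot.close_job(): hands the job in; it is judged then, once.
Trained networks look in a picture, given as the dict that the camera call returned (one of the last four; its "shot" number tells which), for a name from the list of things; names that differ only in an ending like _2 or _b are one class to them, and where a whole thing is asked for, a point or a joint stands for the part that bears it (a point fixed in the world has none). Each returns a list of dicts, best first, with "conf" (0 to 1); they miss things now and then, are a little off and sometimes report something else, mostly with a low value. They report only what shows in the picture. A call takes as long as a camera call.
- bot.spot_in(picture, target): "rect" ([left, top, right, bottom] in pixels, round what is visible of it).
- bot.place_of(picture, target): "position" ([column, row] in pixels: a listed point, or the origin of a listed thing).
The state is a dict: "t": time; "joints": joint angles; "joint_vel": joint speeds; "effort": joint torques, N m; "eef_pos": TCP position; "eef_rot": TCP orientation; "wrist_force": force on the tool from outside, world axes, zero at the start; "torque": the same for the moment, N m; "grip_width": opening from 0.0 (shut) to 1.0 (fully open); "finger_force": force on a finger pad.
Only numpy, scipy, OpenCV 4.12 (cv2) and the standard library are available. Lean on these libraries where they do the work, as an engineer would, in place of code of your own. Each camera call takes 0.05 s, during which the arm holds its last target. There are 200 camera calls.

## Working session

There is one attempt and no reset: what is moved stays moved. The work goes in short steps, Python scripts to look and compute and a tool call to move; the robot and the scene stay as the last step left them, time stands still between calls to the robot, and variables do not carry over. Pictures are saved under pics/ and viewed, at most 10 in all, crops included, and the job is handed in when it is done.

Besides the shell and the picture viewer there is one more tool, called after "Emit:" by a JSON object that holds its "fn" and its "kwargs". carry_out: Moves the arm, as the interface text tells. Its arguments: {"type":"object","properties":{"commands":{"type":"array","items":{"type":"array","items":{"type":"number"}}},"squeeze":{"type":"number"}},"required":["commands"]}

```bash
mkdir -p pics; cat > h.py <<'E'
import numpy as np, cv2
from bench import bot
from scipy.spatial.transform import Rotation as R
def save(p,name): cv2.imwrite('pics/'+name,p['frame'][:,:,::-1])
def cam(p,st=None):
    if 'eye' in p: return np.array(p['eye']),np.array(p['rotation'])
    T=np.array(p['tool_from_camera']); Rt=R.from_euler('xyz',st['eef_rot'],degrees=True).as_matrix()
    return Rt@T[:3,3]+np.array(st['eef_pos']), Rt@T[:3,:3]
def ray(p,px,z,st=None):
    e,Rc=cam(p,st); d=Rc@np.linalg.inv(np.array(p['camera_matrix']))@[px[0],px[1],1]
    return e+d*(z-e[2])/d[2]
def proj(p,X,st=None):
    e,Rc=cam(p,st); c=Rc.T@(np.array(X)-e); q=np.array(p['camera_matrix'])@c; return q[:2]/q[2]
E
python3 - <<'E'
from h import *
st=bot.read_state(); print(st, bot.hold_point_z)
for n in('top','scene'):
    p=bot.capture(n); save(p,n+'0.png'); print(n,p['eye'],np.round(p['rotation'],3).tolist())
    for t in('bar','jig','clip_left'):
        for d in bot.spot_in(p,t)[:2]: print(t,d)
        for d in bot.place_of(p,t)[:2]: print(t,d,ray(p,d['position'],0))
E
python3 -c "
import cv2,numpy as np
a=[cv2.imread('pics/%s0.png'%n) for n in('top','scene')]
"
```

```text
{'t': 0.0, 'joints': array([ 5.78653121e+01,  9.11454111e+00,  9.15726591e+01,  2.47194959e-04,
        7.94256001e+01, -1.20364318e+01]), 'joint_vel': array([ 0.10886029,  0.02980481, -0.02077811, -0.00744666, -0.04080591,
       -0.06449001]), 'effort': array([-4.64273726e-04, -3.96000302e+01, -3.31431413e+01, -2.80077011e-04,
        8.45501520e-03, -1.43369255e-05]), 'eef_pos': array([0.1972242 , 0.53939607, 0.1987942 ]), 'eef_rot': array([-1.79889730e+02, -2.37602113e-02,  1.59901675e+02]), 'wrist_force': array([-0.36335691,  0.56162917, -0.0493428 ]), 'torque': array([ 0.02635792, -0.00568505,  0.00641194]), 'finger_force': 0.0, 'grip_width': 0.9992966210499186} 0.0187
top [ 0.41803745 -0.01794044  1.10033712] [-172.379, 0.989, -88.392]
bar {'rect': [315.4, 155.2, 380.0, 187.1], 'conf': 0.55}Traceback (most recent call last):
  File "<stdin>", line 7, in <module>
  File "h.py", line 11, in ray
    return e+d*(z-e[2])/d[2]
                        ~^^^
IndexError: invalid index to scalar variable.
[ WARN:0@0.018] global loadsave.cpp:275 findDecoder imread_('pics/scene0.png'): can't open/read file: check file path/integrity
```

View pics/top0.png

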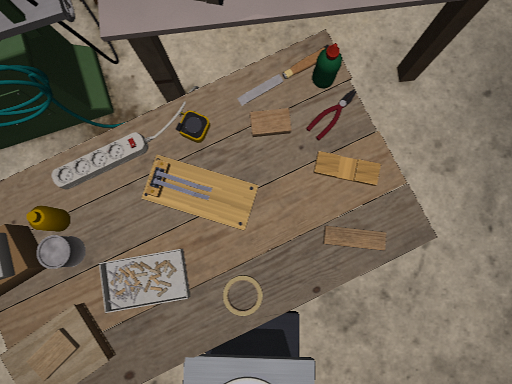

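The top picture shows the jig at about (200,192), with its stop and clips at the left end near (155,175). The notched bar is at (348,168), and a plain bar is probably at (355,237). The camera rotation is given as Euler angles, so I'll fix the helper.

```bash
sed -i "s/np.array(p\['eye'\]),np.array(p\['rotation'\])/np.array(p['eye']),R.from_euler('xyz',p['rotation'],degrees=True).as_matrix()/" h.py
python3 - <<'E'
from h import *
for n in('top','scene'):
    p=bot.capture(n); save(p,n+'1.png'); print(n,p['eye'],p['rotation'], np.shape(p['camera_matrix']))
    for t in('bar','jig','clip_left','clip_right'):
        for d in bot.spot_in(p,t)[:2]: print(t,d)
        for d in bot.place_of(p,t)[:2]: print(t,d,ray(p,d['position'],0))
    if n=='top':
        a=cv2.resize(p['frame'][100:270,130:400,::-1],None,fx=2.9,fy=2.9,interpolation=cv2.INTER_CUBIC); cv2.imwrite('pics/topcrop.png',a)
        T=p
E
```

```text
top [ 0.41803745 -0.01794044  1.10033712] [-172.3787895     0.9886922   -88.39196363] (3, 3)
bar {'rect': [313.2, 152.1, 380.8, 189.9], 'conf': 0.85}
bar {'position': [347.0, 168.3], 'conf': 0.9} [ 0.62334702 -0.23971047  0.        ]
jig {'rect': [142.8, 154.7, 258.0, 231.6], 'conf': 0.73}
jig {'position': [163.2, 181.3], 'conf': 0.65} [0.57758657 0.23179772 0.        ]
clip_left {'rect': [153.7, 179.3, 206.9, 200.7], 'conf': 0.58}Traceback (most recent call last):
  File "<stdin>", line 6, in <module>
ValueError: it knows: bar, jig
```

```bash
python3 - <<'E'
from h import *
p=bot.capture('top')
a=cv2.resize(p['frame'][140:240,130:390,::-1],None,fx=3,fy=3,interpolation=cv2.INTER_CUBIC); cv2.imwrite('pics/topcrop.png',a)
p=bot.capture('scene'); save(p,'scene1.png'); print(p['eye'],p['rotation'])
for t in('bar','jig'):
    print(bot.place_of(p,t)[:2])
E
```

```text
[-0.00709581 -0.47488647  0.46986651] [-119.6214569    -0.97847539  -49.81730371]
[]
[{'position': [193.9, 181.2], 'conf': 0.62}]
```

View pics/topcrop.png

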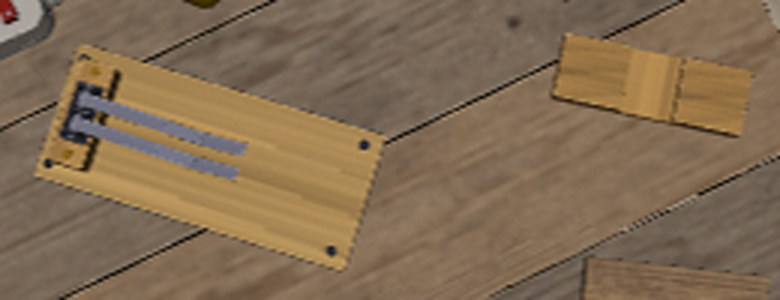

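View pics/scene1.png

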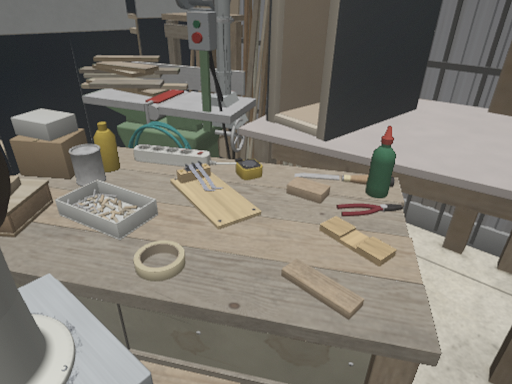

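The crop shows the deck corners (full-frame pixels) at (157,155), (258,185), (246,230) and (142,199). The bar's top corners are at (319,151), (381,163), (377,185) and (314,173). The scene picture agrees: the notched bar is at (355,240) and the clips point away from the stop. Next I'll compute the poses.

```bash
cat >> h.py <<'E'
def fit(model,pts):
    """2D rigid fit: model xy -> world xy; returns yaw deg, t, rms"""
    m=np.array(model,float);w=np.array(pts)[:,:2];mc,wc=m.mean(0),w.mean(0)
    U,_,V=np.linalg.svd((m-mc).T@(w-wc)); D=np.diag([1,np.sign(np.linalg.det(V.T@U.T))]); r=V.T@D@U.T
    t=wc-r@mc; return np.degrees(np.arctan2(r[1,0],r[0,0])),t,np.sqrt((((m@r.T+t)-w)**2).sum(1).mean())
DECK=[(.045,-.06),(-.23,-.06),(-.23,.06),(.045,.06)]
BAR=[(.08,-.028),(-.08,-.028),(-.08,.028),(.08,.028)]
E
python3 - <<'E'
from h import *
p=bot.capture('top')
print(fit(DECK,[ray(p,q,.012) for q in [(157.3,155),(258.3,184.7),(245.7,229.7),(142,199)]]))
print(fit(BAR,[ray(p,q,.018) for q in [(319,151),(380.7,163.3),(377.3,185.3),(314,172.7)]]))
E
```

```text
(np.float64(75.04504315017358), array([0.57511448, 0.22200011]), np.float64(0.0017429039730442928))
(np.float64(79.8251753842872), array([ 0.62074975, -0.23773677]), np.float64(0.0010599372961400877))
```

```bash
cat >> h.py <<'E'
def row(xyz,yaw):
    st=bot.read_state(); R0=R.from_euler('xyz',st['eef_rot'],degrees=True)
    d=R0.inv().apply(np.array(xyz)-st['eef_pos'])*100
    w=(R0.inv()*R.from_euler('xyz',[180,0,yaw],degrees=True)).as_rotvec(degrees=True)
    print('row cm/deg',np.round(d,2),np.round(w,1),'dist',round(float(np.linalg.norm(d)),1))
def on(yaw,t,x,y=0):
    a=np.radians(yaw); return np.array([t[0]+x*np.cos(a)-y*np.sin(a), t[1]+x*np.sin(a)+y*np.cos(a)])
E
python3 - <<'E'
from h import *
g=on(79.8,(.6207,-.2377),-.06); print(g)
row([*g,.22],79.8)
E
```

```text
[ 0.61007492 -0.29675174]
row cm/deg [-67.49 -64.4   -2.02] [ 0.  -0.  80.1] dist 93.3
```

Emit:
{"fn": "carry_out", "kwargs": {"commands": [[-3.4,-3.2,-2,0,0,4,8.5],[-33.7,-32.2,-2,0,0,40,8.5],[-33.7,-32.2,-2,0,0,40,8.5],[-33.7,-32.2,-2,0,0,40,8.5],[-33.7,-32.2,-2,0,0,40,8.5],[-67.5,-64.4,-2,0,0,80,8.5],[-67.5,-64.4,-2,0,0,80,8.5],[-67.5,-64.4,-2,0,0,80,8.5],[-67.5,-64.4,-2,0,0,80,8.5],[-67.5,-64.4,-2,0,0,80,8.5],[-67.5,-64.4,-2,0,0,80,8.5],[-67.5,-64.4,-2,0,0,80,8.5]]}}

```text
t: 1.9
eef_pos: [0.4618, 0.0033, 0.2201]
eef_rot: [179.9, -0.0, 79.9]
wrist_force: [1.2, 1.1, 0.5]
grip_width: 0.993
finger_force: 0.0
```

```bash
python3 - <<'E'
from h import *
row([.61,-.297,.2],79.8)
E
```

```text
row cm/deg [-26.96  19.87   2.02] [ 0.1 -0.   0.1] dist 33.5
```

Emit:
{"fn": "carry_out", "kwargs": {"commands": [[-27,19.9,2,0,0,0,8.5],[-27,19.9,2,0,0,0,8.5],[-27,19.9,2,0,0,0,8.5],[-27,19.9,2,0,0,0,8.5],[-27,19.9,2,0,0,0,8.5],[-27,19.9,2,0,0,0,8.5],[-27,19.9,2,0,0,0,8.5],[-27,19.9,2,0,0,0,8.5],[-27,19.9,2,0,0,0,8.5],[-27,19.9,2,0,0,0,8.5]]}}

```text
t: 2.9
eef_pos: [0.6097, -0.2943, 0.2]
eef_rot: [-180.0, -0.0, 79.9]
wrist_force: [-0.2, -0.2, -0.3]
grip_width: 0.992
finger_force: 0.0
```

```bash
python3 - <<'E'
from h import *
st=bot.read_state(); p=bot.capture('wrist'); save(p,'w1.png')
print(st['eef_pos'],st['eef_rot'],np.round(p['tool_from_camera'],3).tolist())
for d in bot.place_of(p,'bar')[:2]: print(d, ray(p,d['position'],0,st))
print(bot.spot_in(p,'bar')[:2])
a=on(79.8,(.6207,-.2377),0)
for c in BAR: print(proj(p,[*on(79.8,(.6207,-.2377),*c),.018],st))
E
```

```text
[ 0.60967067 -0.29428887  0.20000049] [-1.79999662e+02 -1.74816363e-02  7.99453637e+01] [[-0.0, -0.951, -0.311, 0.081], [1.0, -0.0, -0.0, 0.001], [0.0, -0.311, 0.951, -0.173], [0.0, 0.0, 0.0, 1.0]]
{'position': [260.1, 103.3], 'conf': 0.81} [ 0.62239125 -0.23495779  0.        ]
[{'rect': [233.3, 17.7, 293.4, 175.2], 'conf': 0.67}]
[288.08271088  22.4831263 ]
[283.77626967 180.6780484 ]
[233.89339639 180.56237556]
[230.45562303  22.33260648]
```

View pics/w1.png

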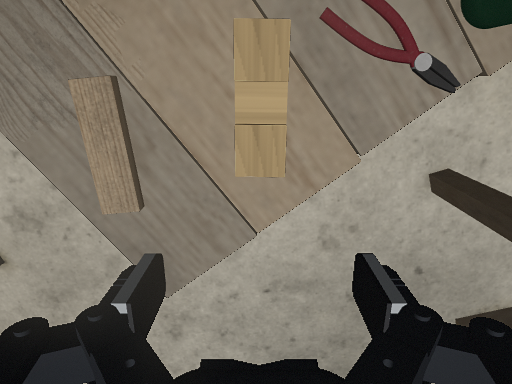

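The wrist view shows the bar's top corners at (234,18), (291,18), (286,177) and (234,177). The notch is in the middle and faces up.

```bash
python3 - <<'E'
from h import *
st=bot.read_state(); p=bot.capture('wrist')
y,t,e=fit(BAR,[ray(p,q,.018,st) for q in [(291,18),(286.5,177.5),(234,177.5),(234.5,18)]]); print(y,t,e)
g=on(y,t,-.06); print(g); row([*g,.05],y); row([*g,.003],y)
E
```

```text
79.27776249883205 [ 0.6239834  -0.23444668] 0.0011698771874195056
[ 0.61282053 -0.29339912]
row cm/deg [ 0.14  0.27 15.04] [0.  0.  0.7] dist 15.0
row cm/deg [ 0.14  0.27 19.74] [0.  0.  0.7] dist 19.7
```

Emit:
{"fn": "carry_out", "kwargs": {"commands": [[0.1,0.3,5,0,0,0.7,8.5],[0.1,0.3,10,0,0,0.7,8.5],[0.1,0.3,14,0,0,0.7,8.5],[0.1,0.3,17,0,0,0.7,8.5],[0.1,0.3,18.5,0,0,0.7,8.5],[0.1,0.3,19.6,0,0,0.7,8.5],[0.1,0.3,19.6,0,0,0.7,8.5]]}}

```text
t: 3.8
eef_pos: [0.6127, -0.2945, 0.0034]
eef_rot: [-180.0, -0.0, 79.2]
wrist_force: [-0.1, 0.8, -0.7]
grip_width: 0.994
finger_force: 0.0
```

Emit:
{"fn": "carry_out", "kwargs": {"commands": [[0,0,0,0,0,0,5],[0,0,0,0,0,0,5],[0,0,0,0,0,0,5],[0,0,0,0,0,0,5],[0,0,0,0,0,0,5],[0,0,0,0,0,0,5],[0,0,0,0,0,0,5],[0,0,0,0,0,0,5]], "squeeze": 60}}

```text
t: 4.6
eef_pos: [0.6128, -0.2948, 0.0037]
eef_rot: [-180.0, -0.0, 79.2]
wrist_force: [0.4, -0.1, 0.5]
grip_width: 0.585
finger_force: 0.0
```

```bash
python3 - <<'E'
from h import *
st=bot.read_state(); print(st['grip_width'],st['finger_force'],st['wrist_force'])
p=bot.capture('wrist'); save(p,'w2.png')
E
```

```text
0.58503599714228 0.0 [ 0.40769112 -0.06227196  0.48693296]
```

View pics/w2.png

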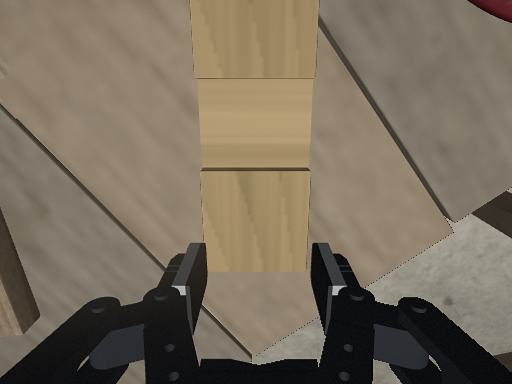

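The fingers closed at, or just behind, the bar's trailing edge (row 272). I'll compare the projected positions.

```bash
python3 - <<'E'
from h import *
st=bot.read_state(); p=bot.capture('wrist')
print('TCP px',proj(p,st['eef_pos'],st), 'hold px',proj(p,np.array(st['eef_pos'])+[0,0,.0187],st))
q=[(310.5,169.5),(307,271.5),(204,271.5),(200.5,169.5)]
P=[ray(p,x,.018,st) for x in q]; print(np.round(P,4))
print(fit([(-.022,-.028),(-.08,-.028),(-.08,.028),(-.022,.028)],P))
top=bot.capture('top'); 
for d in bot.place_of(top,'bar')[:1]: print(d,ray(top,d['position'],.0,st))
print(p['camera_matrix'])
E
```

```text
TCP px [257.72594087 231.4520877 ] hold px [257.6310701  246.71158553]
[[ 0.6462 -0.2601  0.018 ]
 [ 0.6362 -0.3171  0.018 ]
 [ 0.5805 -0.3064  0.018 ]
 [ 0.5926 -0.2498  0.018 ]]
(np.float64(79.10780281759494), array([ 0.62350214, -0.23327791]), np.float64(0.0005676357777773649))
{'position': [344.2, 168.3], 'conf': 0.89} [ 0.62316849 -0.2325516   0.        ]
[[329.17336031   0.         258.55400332]
 [  0.         329.17336031 191.53755813]
 [  0.           0.           1.        ]]
```

The calibration agrees: the bar is where I computed it. The fingers reached 50 mm without touching a 56 mm bar, so the tips must sit higher above the TCP than expected, over the bar's top. I'll open and probe downward gently.

Emit:
{"fn": "carry_out", "kwargs": {"commands": [[0,0,0,0,0,0,7.4],[0,0,0,0,0,0,7.4],[0,0,0,0,0,0,7.4],[0,0,0,0,0,0,7.4],[0,0,0,0,0,0,7.4],[0,0,0.3,0,0,0,7.4],[0,0,0.5,0,0,0,7.4],[0,0,0.5,0,0,0,7.4]]}}

```text
t: 5.6
eef_pos: [0.6124, -0.2945, -0.002]
eef_rot: [-179.9, -0.0, 79.2]
wrist_force: [-0.0, 0.1, -0.5]
grip_width: 0.865
finger_force: 0.0
```

```bash
python3 - <<'E'
from h import *
st=bot.read_state(); print(st['eef_pos'],st['grip_width'],st['finger_force'],st['wrist_force'])
p=bot.capture('scene'); c=proj(p,st['eef_pos']); print(c); x,y=int(c[0]),int(c[1])
for h in(0,.01,.02,.03): print(h,proj(p,np.array([st['eef_pos'][0],st['eef_pos'][1],h])))
print([proj(p,[*on(79.1,(.6235,-.2333),*b),.018]) for b in BAR])
print(x-60,y-70)
cv2.imwrite('pics/s2.png',cv2.resize(p['frame'][y-70:y+40,x-60:x+60,::-1],None,fx=5,fy=5,interpolation=cv2.INTER_CUBIC))
E
```

```text
[ 0.61243394 -0.29446881 -0.00199954] 0.865333321129779 0.0 [-0.04539529  0.10125482 -0.47295638]
[378.7244868  256.42321418]
0 [378.90365557 255.65879567]
0.01 [379.80686646 251.80527193]
0.02 [380.72218724 247.90008167]
0.03 [381.64986311 243.9421788 ]
[array([335.2422383, 214.5737059]), array([395.87259539, 247.91451538]), array([379.7541132 , 258.66937249]), array([318.94543761, 222.65447376])]
318 186
```

View pics/s2.png

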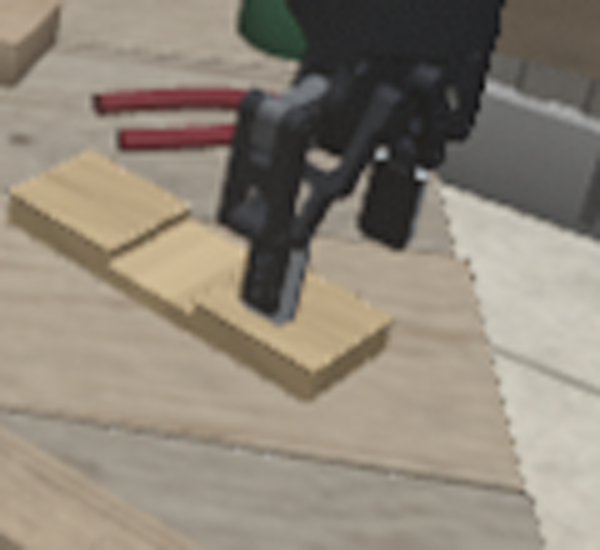

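The crop shows the near fingertip at full-frame (372,250), hovering above the bar. I'll work out its height.

```bash
python3 - <<'E'
from h import *
st=bot.read_state(); p=bot.capture('scene')
for dx in(-.011,0,.011):
  for h in(.01,.02,.03,.04): print(dx,h,proj(p,[*on(79.2,st['eef_pos'],dx,.04),h]))
E
```

```text
-0.011 0.01 [372.78227562 262.35962634]
-0.011 0.02 [373.68669396 258.36536569]
-0.011 0.03 [374.60383264 254.31492707]
-0.011 0.04 [375.53396193 250.20711693]
0 0.01 [368.10004069 259.51361195]
0 0.02 [368.96277588 255.54085618]
0 0.03 [369.8375192  251.51280492]
0 0.04 [370.72452312 247.42829561]
0.011 0.01 [363.51270421 256.72527992]
0.011 0.02 [364.33525603 252.7739848 ]
0.011 0.03 [365.16913907 248.76825789]
0.011 0.04 [366.01458909 244.70696665]
```

Both views put the tips about 40 mm behind the reported TCP at this opening, and I estimate about 36 mm at 56 mm. I'll descend to suit, watching the force.

Emit:
{"fn": "carry_out", "kwargs": {"commands": [[0,0,0.6,0,0,0,7.6],[0,0,1.2,0,0,0,7.6],[0,0,1.8,0,0,0,7.6],[0,0,2.2,0,0,0,7.6],[0,0,2.2,0,0,0,7.6]]}}

```text
t: 6.2
eef_pos: [0.6121, -0.2943, -0.0245]
eef_rot: [-179.9, -0.0, 79.2]
wrist_force: [0.9, -0.3, -0.3]
grip_width: 0.891
finger_force: 0.0
```

Emit:
{"fn": "carry_out", "kwargs": {"commands": [[0,0,0.3,0,0,0,7.6],[0,0,0.6,0,0,0,7.6],[0,0,0.6,0,0,0,7.6]]}}

```text
t: 6.5
eef_pos: [0.6126, -0.2946, -0.0297]
eef_rot: [-180.0, -0.0, 79.2]
wrist_force: [0.4, 0.1, -1.2]
grip_width: 0.892
finger_force: 0.0
```

Emit:
{"fn": "carry_out", "kwargs": {"commands": [[0,0,0,0,0,0,4.5],[0,0,0,0,0,0,4.5],[0,0,0,0,0,0,4.5],[0,0,0,0,0,0,4.5],[0,0,0,0,0,0,4.5],[0,0,0,0,0,0,4.5]], "squeeze": 60}}

```text
t: 7.1
eef_pos: [0.6133, -0.2952, -0.0287]
eef_rot: [179.9, 0.0, 79.2]
wrist_force: [0.2, 0.1, 4.5]
grip_width: 0.636
finger_force: 65.1
```

The bar is gripped (65 N). I'll lift it and check, then refine the jig pose.

Emit:
{"fn": "carry_out", "kwargs": {"commands": [[0,0,-2,0,0,0,4.5],[0,0,-6,0,0,0,4.5],[0,0,-10,0,0,0,4.5],[0,0,-14,0,0,0,4.5],[0,0,-18,0,0,0,4.5],[0,0,-18,0,0,0,4.5]]}}

```text
t: 7.7
eef_pos: [0.616, -0.297, 0.158]
eef_rot: [179.4, 0.3, 79.2]
wrist_force: [1.3, 0.5, -0.9]
grip_width: 0.633
finger_force: 64.5
```

```bash
python3 - <<'E'
from h import *
st=bot.read_state(); print(st['eef_pos'],st['finger_force'],st['wrist_force'])
p=bot.capture('top'); f=p['frame']
# undistorted sub-pixel deck edges: colour seg
hsv=cv2.cvtColor(f,cv2.COLOR_RGB2HSV); print(hsv[205:215:4,215:225:4].reshape(-1,3).tolist(), hsv[240,200:204].tolist(), hsv[150,230].tolist())
m=((hsv[...,1]>95)&(hsv[...,2]>140)).astype(np.uint8); m[:, :135]=0;m[:,265:]=0;m[:148]=0;m[240:]=0
m=cv2.morphologyEx(m,cv2.MORPH_CLOSE,np.ones((9,9)))
c=max(cv2.findContours(m,cv2.RETR_EXTERNAL,cv2.CHAIN_APPROX_NONE)[0],key=cv2.contourArea)
print(cv2.contourArea(c), cv2.boxPoints(cv2.minAreaRect(c)).tolist())
b=cv2.boxPoints(cv2.minAreaRect(c)); 
# order: UL, UR, LR, LL
k=[b[np.argmin(b@v)] for v in map(np.array,[(.3,1),(-1,.3),(-.3,-1),(1,-.3)])]; print(k)
r=fit(DECK,[ray(p,q,.012) for q in k]); print(r)
g=on(r[0],r[1],-.30); print(g); row([*g,.10],r[0])
w=bot.capture('wrist'); print(bot.place_of(w,'bar')[:1]); save(w,'w3.png')
T=np.array(w['tool_from_camera'])
E
```

```text
[ 0.61603567 -0.29704461  0.15802653] 64.50914025306702 [ 1.28898674  0.50369018 -0.89366369]
[[18, 128, 170], [18, 130, 167], [18, 131, 164], [18, 128, 171], [19, 127, 163], [18, 129, 162], [18, 130, 161], [18, 131, 164], [19, 131, 170]] [[13, 98, 101], [13, 93, 102], [13, 97, 103], [14, 96, 106]] [14, 85, 102]
4865.0 [[141.00540161132812, 198.23245239257812], [154.84323120117188, 153.25946044921875], [258.2108154296875, 185.06488037109375], [244.37298583984375, 230.03787231445312]]
[array([154.84323, 153.25946], dtype=float32), array([258.21082, 185.06488], dtype=float32), array([244.37299, 230.03787], dtype=float32), array([141.0054 , 198.23245], dtype=float32)]
(np.float64(74.54282673042384), array([0.57700148, 0.22497435]), np.float64(0.0016028500454408788))
[ 0.49704608 -0.06417463]
row cm/deg [ 20.58 -15.91   5.27] [0.3 0.1 4.7] dist 26.5
[{'position': [255.6, 129.7], 'conf': 0.86}]
```

View pics/w3.png

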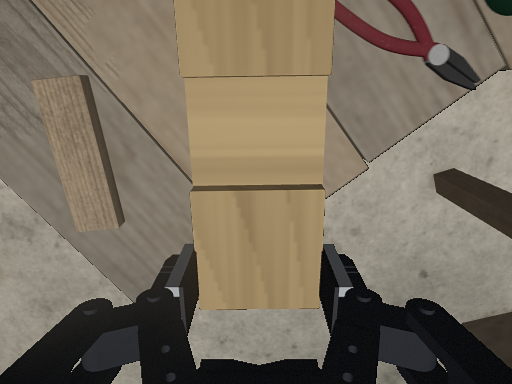

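The wrist view shows the bar held squarely. The notch edges are at rows 76 and 190, and the trailing end is at row 309. I'll solve its pose in the hand with PnP.

```bash
cat > pnp.py <<'E'
from h import *
def barpose(p,px):
    o=np.array([(.022,.028,.018),(.022,-.028,.018),(-.022,.028,.018),(-.022,-.028,.018),(-.08,.028,.018),(-.08,-.028,.018)])
    K=np.array(p['camera_matrix']); ok,rv,tv=cv2.solvePnP(o,np.array(px,float),K,None)
    T=np.array(p['tool_from_camera']); Rb=T[:3,:3]@cv2.Rodrigues(rv)[0]; tb=T[:3,:3]@tv.ravel()+T[:3,3]
    e=cv2.projectPoints(o,rv,tv,K,None)[0].reshape(-1,2)-px
    return Rb,tb,np.sqrt((e**2).sum(1).mean())
E
python3 - <<'E'
from pnp import *
p=bot.capture('wrist')
Rb,tb,e=barpose(p,[(183,76),(332,76),(190.5,190),(325,190),(199.5,309),(321,308)])
print(np.round(Rb,3),tb,e)
E
```

```text
[[ 1.    -0.009  0.018]
 [-0.009 -1.    -0.003]
 [ 0.018  0.003 -1.   ]] [ 0.06107793  0.00028922 -0.02510333] 1.0589484638962576
```

```bash
python3 - <<'E'
from h import *
g=on(74.8,(.577,.225),-.29); print(g); row([*g,.08],75.0)
E
```

```text
[ 0.50096514 -0.05485478]
row cm/deg [ 21.39 -15.3    6.89] [-0.3 -0.1  4.2] dist 27.2
```

Emit:
{"fn": "carry_out", "kwargs": {"commands": [[7,-5,0,0,0,2,4.5],[21.4,-15.3,2,0,0,4.2,4.5],[21.4,-15.3,4,0,0,4.2,4.5],[21.4,-15.3,6.9,0,0,4.2,4.5],[21.4,-15.3,6.9,0,0,4.2,4.5],[21.4,-15.3,6.9,0,0,4.2,4.5],[21.4,-15.3,6.9,0,0,4.2,4.5],[21.4,-15.3,6.9,0,0,4.2,4.5],[21.4,-15.3,6.9,0,0,4.2,4.5]]}}

```text
t: 8.8
eef_pos: [0.5032, -0.0568, 0.0817]
eef_rot: [180.0, 0.0, 75.0]
wrist_force: [0.1, -0.3, -1.3]
grip_width: 0.639
finger_force: 64.5
```

```bash
python3 - <<'E'
from h import *
st=bot.read_state(); print(st['eef_pos'],st['eef_rot'],st['finger_force'],st['wrist_force'])
p=bot.capture('wrist'); save(p,'w4.png'); print([proj(p,[*on(74.8,(.577,.225),*c),.012],st) for c in DECK])
print([proj(p,[*on(74.8,(.577,.225),-.123,y),.038],st) for y in (10.5e-3,-10.5e-3)])
E
```

```text
[ 0.50315235 -0.05679716  0.08168667] [1.79981259e+02 1.71247008e-02 7.49601711e+01] 64.48733568191528 [ 0.11308653 -0.2661689  -1.33096442]
[array([ 384.41082776, -500.56945355]), array([337.95812072, 112.6317223 ]), array([171.12436545, 112.18273419]), array([ 123.25143755, -501.71398915])]
[array([234.45481282, -85.67019368]), array([273.11977624, -85.54503259])]
```

View pics/w4.png

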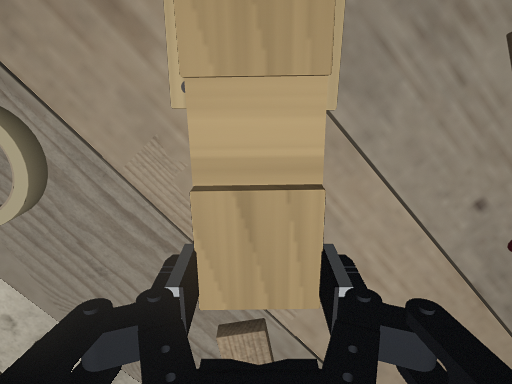

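The deck's trailing corners appear at (171,108) and (336,110), against predictions of (171,112) and (338,113), so the jig pose is good to about 1–2 mm. There is also a block-like thing near (245,340), so I'll check where it lies.

```bash
python3 - <<'E'
from h import *
st=bot.read_state(); p=bot.capture('wrist'); t=bot.capture('top'); s=bot.capture('scene')
for q in [(220,325),(265,322),(245,345),(155,160)]:
    w=ray(p,q,0.0,st); print(q,w,'top',proj(t,w),'scene',proj(s,w))
cv2.imwrite('pics/s5.png',np.hstack([cv2.resize(t['frame'][150:290,200:350,::-1],(430,400),interpolation=cv2.INTER_CUBIC),cv2.resize(s['frame'][150:290,160:290,::-1],(370,400),interpolation=cv2.INTER_CUBIC)]))
row([*on(74.8,(.576,.226),-.286),-.009],74.8+.5)
row([*on(74.8,(.576,.226),-.286),-.017],74.8+.5)
E
```

```text
(220, 325) [ 0.4338717  -0.17761589  0.        ] top [322.2700639  241.96498399] scene [281.63440846 274.49197378]
(265, 322) [ 0.47556701 -0.18533371  0.        ] top [325.44104876 225.41600513] scene [297.37840282 265.4590849 ]
(245, 345) [ 0.45019818 -0.20619018  0.        ] top [333.70265053 235.74782863] scene [298.87679488 276.85216553]
(155, 160) [ 0.43096765 -0.01300813  0.        ] top [256.72945038 241.29028725] scene [219.52264647 240.93831651]
row cm/deg [ 0.6  -0.41  9.11] [ 0.1  0.  -0.4] dist 9.1
row cm/deg [ 0.6  -0.41  9.91] [ 0.1  0.  -0.4] dist 9.9
```

View pics/s5.png

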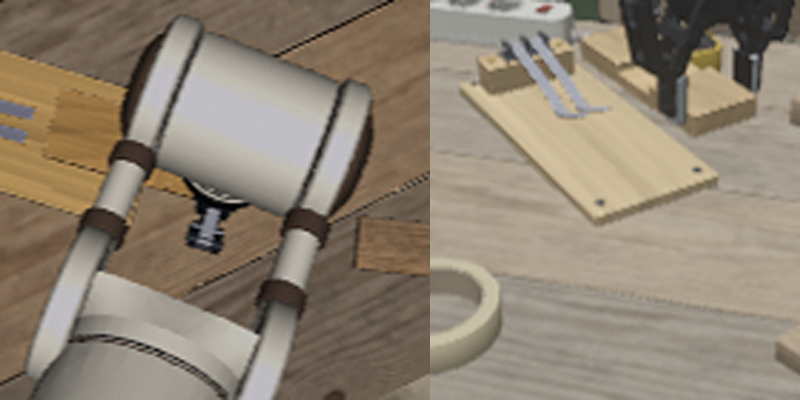

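That block is the plain bar in its original place, clear of the path. In the wrist image the deck's centre line runs parallel to the bar and about 3.5 mm to its left. I'll correct for that and lower onto the deck.

Emit:
{"fn": "carry_out", "kwargs": {"commands": [[0.6,-0.35,3,0,0,0,4.5],[0.6,-0.35,6,0,0,0,4.5],[0.6,-0.35,8,0,0,0,4.5],[0.6,-0.35,9,0,0,0,4.5],[0.6,-0.35,9.3,0,0,0,4.5],[0.6,-0.35,9.3,0,0,0,4.5]]}}

```text
t: 9.6
eef_pos: [0.5014, -0.0496, -0.0108]
eef_rot: [180.0, 0.0, 75.0]
wrist_force: [1.1, 1.4, -1.1]
grip_width: 0.639
finger_force: 64.5
```

Emit:
{"fn": "carry_out", "kwargs": {"commands": [[0,0,0.15,0,0,0,4.5],[0,0,0.3,0,0,0,4.5],[0,0,0.3,0,0,0,4.5]]}}

```text
t: 9.9
eef_pos: [0.5012, -0.0494, -0.0138]
eef_rot: [179.9, 0.0, 75.0]
wrist_force: [-0.2, -1.0, -1.5]
grip_width: 0.637
finger_force: 64.5
```

Emit:
{"fn": "carry_out", "kwargs": {"commands": [[0,0,0.1,0,0,0,4.5],[0,0,0.2,0,0,0,4.5],[0,0,0.2,0,0,0,4.5]]}}

```text
t: 10.2
eef_pos: [0.5008, -0.0492, -0.0164]
eef_rot: [-180.0, -0.0, 75.0]
wrist_force: [0.4, -0.0, -1.2]
grip_width: 0.633
finger_force: 64.5
```

Emit:
{"fn": "carry_out", "kwargs": {"commands": [[0,0,0.1,0,0,0,4.5],[0,0,0.2,0,0,0,4.5],[0,0,0.2,0,0,0,4.5]]}}

```text
t: 10.5
eef_pos: [0.501, -0.0494, -0.0177]
eef_rot: [-180.0, 0.0, 75.0]
wrist_force: [-3.6, -1.3, 6.3]
grip_width: 0.638
finger_force: 65.4
```

Light contact with the deck. I'll ease off slightly and slide in.

Emit:
{"fn": "carry_out", "kwargs": {"commands": [[1,0,-0.05,0,0,0,4.5],[2,0,-0.05,0,0,0,4.5],[3,0,-0.05,0,0,0,4.5],[4,0,-0.05,0,0,0,4.5],[4,0,-0.05,0,0,0,4.5]]}}

```text
t: 11.0
eef_pos: [0.5127, -0.0095, -0.0168]
eef_rot: [179.9, -0.0, 75.1]
wrist_force: [0.5, 2.1, 7.0]
grip_width: 0.633
finger_force: 65.5
```

Emit:
{"fn": "carry_out", "kwargs": {"commands": [[1,0,0,0,0,0,4.5],[2,0,0,0,0,0,4.5],[3,0,0,0,0,0,4.5],[4,0,0,0,0,0,4.5],[4,0,0,0,0,0,4.5]]}}

```text
t: 11.5
eef_pos: [0.5229, 0.0281, -0.0167]
eef_rot: [179.9, 0.1, 75.1]
wrist_force: [-0.3, -3.2, 8.2]
grip_width: 0.637
finger_force: 65.6
```

Emit:
{"fn": "carry_out", "kwargs": {"commands": [[0.7,0,0,0,0,0,4.5],[1.4,0,0,0,0,0,4.5],[2.1,0,0,0,0,0,4.5],[2.8,0,0,0,0,0,4.5],[3.5,0,0,0,0,0,4.5],[4,0,0,0,0,0,4.5],[4,0,0,0,0,0,4.5]]}}

```text
t: 12.2
eef_pos: [0.5329, 0.0664, -0.0168]
eef_rot: [179.9, 0.1, 75.1]
wrist_force: [-1.9, -5.1, 8.2]
grip_width: 0.643
finger_force: 65.6
```

```bash
python3 - <<'E'
from h import *
st=bot.read_state(); print(st['eef_pos'],st['wrist_force'])
p=bot.capture('scene'); save(p,'s6.png'); w=bot.capture('wrist'); save(w,'w6.png')
d=np.array(st['eef_pos'])[:2]-[.576,.226]; a=np.radians(74.8); print('jig x,y of TCP',d@[np.cos(a),np.sin(a)],d@[-np.sin(a),np.cos(a)])
E
```

```text
[ 0.53292726  0.06639407 -0.01675018] [-1.92426844 -5.08342651  8.17686401]
jig x,y of TCP -0.16531556341618356 -0.00028104197291184
```

Emit:
{"fn": "carry_out", "kwargs": {"commands": [[0.5,0,0,0,0,0,4.5],[1,0,0,0,0,0,4.5],[1.5,0,0,0,0,0,4.5],[1.9,0,0,0,0,0,4.5],[1.9,0,0,0,0,0,4.5]]}}

```text
t: 12.8
eef_pos: [0.5378, 0.0848, -0.0167]
eef_rot: [179.9, 0.1, 75.1]
wrist_force: [-0.7, -4.5, 8.2]
grip_width: 0.638
finger_force: 65.6
```

Emit:
{"fn": "carry_out", "kwargs": {"commands": [[0.15,0,0,0,0,0,4.5],[0.3,0,0,0,0,0,4.5],[0.3,0,0,0,0,0,4.5]]}}

```text
t: 13.1
eef_pos: [0.5383, 0.087, -0.0168]
eef_rot: [179.9, 0.1, 75.1]
wrist_force: [-2.3, -7.6, 8.7]
grip_width: 0.635
finger_force: 65.7
```

Emit:
{"fn": "carry_out", "kwargs": {"commands": [[0.1,0,0,0,0,0,4.5],[0.2,0,0,0,0,0,4.5],[0.2,0,0,0,0,0,4.5]]}}

```text
t: 13.4
eef_pos: [0.5388, 0.0888, -0.0167]
eef_rot: [179.9, 0.1, 75.1]
wrist_force: [-2.6, -8.0, 9.0]
grip_width: 0.635
finger_force: 65.7
```

Emit:
{"fn": "carry_out", "kwargs": {"commands": [[0.1,0,0,0,0,0,4.5],[0.2,0,0,0,0,0,4.5],[0.3,0,0,0,0,0,4.5],[0.3,0,0,0,0,0,4.5]]}}

```text
t: 13.8
eef_pos: [0.5391, 0.09, -0.0168]
eef_rot: [180.0, 0.3, 75.1]
wrist_force: [-4.8, -15.3, 11.5]
grip_width: 0.636
finger_force: 65.9
```

```bash
python3 - <<'E'
from h import *
st=bot.read_state(); print(st['eef_pos'],st['wrist_force'])
d=np.array(st['eef_pos'])[:2]-[.576,.226]; a=np.radians(74.8); print('jig x,y of TCP',d@[np.cos(a),np.sin(a)],d@[-np.sin(a),np.cos(a)])
E
```

```text
[ 0.53909811  0.08996557 -0.0167789 ] [ -4.7723233  -15.3068856   11.54120475]
jig x,y of TCP -0.14095074125438095 -5.582281343239645e-05
```

Motion stalled with 16 N along the slide, and the bar's middle is at about jig x −80. It's against the stop, so I'll release and rise.

Emit:
{"fn": "carry_out", "kwargs": {"commands": [[0.2,0,0,0,0,0,8.5],[0.2,0,0,0,0,0,8.5],[0.2,0,0,0,0,0,8.5],[0.2,0,0,0,0,0,8.5],[0.2,0,0,0,0,0,8.5],[0.2,0,0,0,0,0,8.5],[0.2,0,0,0,0,0,8.5]]}}

```text
t: 14.5
eef_pos: [0.5394, 0.0948, -0.0178]
eef_rot: [-180.0, -0.0, 75.0]
wrist_force: [0.0, -0.1, -0.4]
grip_width: 0.993
finger_force: 0.0
```

Emit:
{"fn": "carry_out", "kwargs": {"commands": [[0,0,-1,0,0,0,8.5],[0,0,-3,0,0,0,8.5],[0,0,-6,0,0,0,8.5],[0,0,-10,0,0,0,8.5],[0,0,-14,0,0,0,8.5],[0,0,-18,0,0,0,8.5],[-4,0,-22,0,0,0,8.5],[-8,0,-22,0,0,0,8.5],[-8,0,-22,0,0,0,8.5]]}}

```text
t: 15.4
eef_pos: [0.5193, 0.0134, 0.2054]
eef_rot: [179.7, 0.1, 74.8]
wrist_force: [-0.5, 0.9, -0.1]
grip_width: 0.994
finger_force: 0.0
```

```bash
python3 - <<'E'
from h import *
st=bot.read_state(); print(st['eef_pos'],st['grip_width'],st['wrist_force'])
w=bot.capture('wrist'); s=bot.capture('scene')
d=bot.place_of(w,'bar')[:1]; j=bot.place_of(w,'jig')[:1]; print(d,j)
a=np.radians(74.8)
if d:
    q=ray(w,d[0]['position'],.012,st); v=q[:2]-[.576,.226]; print('bar jig xy',v@[np.cos(a),np.sin(a)],v@[-np.sin(a),np.cos(a)])
cv2.imwrite('pics/fin.png',np.hstack([cv2.resize(w['frame'][:,:,::-1],(466,350)),cv2.resize(s['frame'][145:245,150:280,::-1],(334,257),interpolation=cv2.INTER_CUBIC)if 0 else cv2.resize(s['frame'][140:245,160:260,::-1],(333,350),interpolation=cv2.INTER_CUBIC)]))
E
```

```text
[0.51931736 0.01335018 0.20538588] 0.9942826626552363 [-0.47360133  0.8947887  -0.14444009]
[{'position': [253.1, 18.8], 'conf': 0.81}] []
bar jig xy -0.07771871938167388 0.002873848859891185
```

View pics/fin.png

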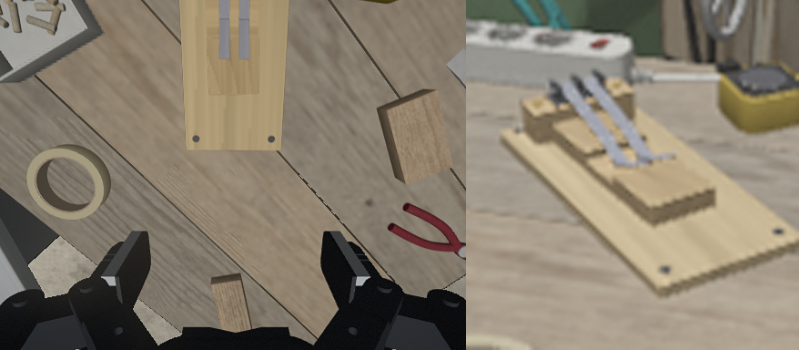

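The picture shows the bar flat on the middle of the deck, with its leading end at the stop and both clips down in the notch. In the left half, which is the wrist view, the bar is at (232,60) and the clip tips are at about (224,58) and (244,58). It measures at jig x −78 mm, y +3 mm, and the gripper is clear, so I'm handing in.

```bash
python3 -c "
from bench import bot
print(bot.close_job())"
```

```text
the job is handed in; nothing more can be done
None
```

The notched bar is in the jig against the stop, and in the final picture both clips are down in the notch and the gripper is clear; I handed the job in at about 15.5 s, but it returned no verdict.

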